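# Hold a bearing ball in the optical diameter gauge

## Task

Arm the optical ball gauge first: twist the red handle of the spring-return switch on the grey control box clockwise to its stop and let go, so that it springs back. Then take the tray with the bare steel ball (not the black ceramic one) by its black handle, lift it out of the rack and carry it level, so that the loose ball stays in its shallow pocket, to the gauge, and hold the ball still in mid-air between the gauge's two round windows: midway across the gap, its whole outline within the windows, the tray level and touching nothing but the gripper. Finish while still holding it there; do not knock the gauge, and leave the other tray and the things lying around as they are.

Things in the scene. Friction and masses are not known exactly. Their poses are not given: they have to be found in the camera images.
- switch_grip (a point): Grip point of the red switch handle on the fixed grey control box (90 x 100 x 48 mm): on the vertical turning axis, 73 mm above the table, 12 mm below the handle's top. The handle is an upright bar 40 mm long (along point x), 12 mm thick (y), 27 mm tall above a round boss 33 mm wide; at rest a white mark on its top points to +x. The point turns with the handle.
- switch (a joint): Angle of the switch handle, rad: 0 at rest, growing clockwise seen from above, stop at 1.05 (60 degrees). A spring drives it back to 0 (0.04 N m at the start, 0.14 N m at the stop); let go, it is back within half a second.
- tray_steel_grip (a point): Where to grip the steel ball's tray: centre of its black handle, half-way up; x points along the handle to the ball, z up. Handle 18 mm wide (y), 16 mm tall, from 68 mm behind to 62 mm ahead of the point; then a steel neck 12 mm wide, 7 mm tall. In the rack the point is 48 mm above the table, 41 mm above the rack's base plate.
- tray_steel_pocket (a point): Centre of the pocket floor in that tray's round cup (36 mm across, 8 mm tall): 125 mm ahead (x) of the grip point, 2 mm below it. Pocket flat, 20 mm across, rim only 2 mm high: the ball has about 3 mm of play each way, and a tilt of some 30 degrees or a jerk sends it over the rim.
- ball_steel_center (a point): Centre of the bare-metal steel ball, 24 mm diameter, 56 g, loose in its tray's pocket; 12 mm above the pocket floor, so 10 mm above the grip point. This point's axes turn as the ball rolls.
- tray_ceramic_grip (a point): Centre of the handle of the other, equal tray, which carries the black ball in the other place of the rack; not to be moved.
- ball_ceramic_center (a point): Centre of the black ceramic ball, 24 mm diameter, in the other tray; not to be moved.
- rack: Fixed rack; origin on the table midway between and under the two grip points, x along the handles to the balls; places at y = +50 and -50 mm (either tray in either). Blue rails across y at x = -45 and +75 mm, 12 mm thick, carry the trays 40 mm above the table in notches 9 mm deep, 3 mm play a side; from x = -39 to +69 mm the handles are free. Trays lift straight up.
- gauge_beam (a point): Measuring point of the fixed gauge, 95 mm above the table, midway between the two round green windows (42 mm diameter) that face each other along point y; the ball's centre belongs here. White towers 70 mm deep (x), 50 mm wide, 138 mm tall, clear gap 84 mm; base below 22 mm tall, 100 mm deep. Site x points away from the robot; the gap is open in front (-x), behind and above.
- tray_steel: The steel ball's tray; origin on its underside, 8 mm below the grip point, same axes. Weighs about 0.22 kg; balances some 15 mm ahead of the grip point without the ball, 35 mm with it.
- gauge: The gauge; origin on the table under its measuring point.
- tray_ceramic: The other tray; origin on its underside, 8 mm below its grip point.
- eraser: Blue and white eraser, 21 x 45 x 13 mm, loose; leave alone.
- screwdriver_flat: Blue-handled screwdriver, 182 mm long, 22 mm thick, loose; leave alone.

How it is judged:
By the outcome, as a careful person would: the job done as asked, in the order asked, and still so for the second after the job is handed in, while the arm keeps its last pose, push and grip.
It also fails if it takes over 72 s, if anything falls off the work surface, if the arm or the gripper's body presses on something with over 40 N, if the wrist force passes 120 N, or if a joint passes its speed limit or range.

## Robot

A 6-joint arm with a two-finger parallel gripper is mounted at the origin on a cart in front of the work surface, level with it; the furniture and walls round the work are solid. World frame = base frame: x ahead of the robot, y to its left, z up, the work surface at z = 0. Lengths are in m, angles in rad, forces in N, time in s.
With the tool pointing down it reaches from about 0.375 to 0.925 m from the base axis. Payload 5.7 kg.
Tool frame: the origin (TCP) lies at the very end of the fingers, on their centre line; the grasp point (between the pads) lies 19 mm behind it (bot.grasp_offset is the distance from the TCP to the grasp point, in m); z points along the fingers, y is the line along which they close (so a half turn about z gives the same grasp; the last joint's range is limited). The gripper opens to 85 mm and grips with 20 to 120 N. Pads are 22 mm wide; open, the fingers measure 114 mm over their backs; the gripper's body (76 mm by 85 mm) begins 54 mm behind the grasp point. The pads swing forward as they close: fully open they stand 13 mm farther back than shut.
Start: joints at [1.018, 0.359, 1.51, -0, 1.272, -0.115], TCP at [0.254, 0.543, 0.231] pointing down, gripper open.
Joint ranges: [-2.97, 2.97], [-1.01, 2.36], [0.21, 2.38], [-0.96, 4.11], [0.2, 2.71], [-2.98, 2.98]. Speed limits (rad/s): [2.39, 2.39, 3.14, 3.14, 3.14, 3.14].

## Interface

Orientations are given as [roll, pitch, yaw] about the fixed x, y, z axes, in that order (R = Rz(yaw) Ry(pitch) Rx(roll)).
In Python, from station import bot gives the robot as it stands.
- The arm moves only by the tool send_rows, never from a script. Its argument "targets" is text: rows parted by semicolons, each of 7 numbers parted by spaces: the turn, a rotation vector about the tool's x, y, z scaled (see below), then the shift along the tool's x, y, z scaled (see below), then the closure in counts, from 0 (fully open) to 255 (shut). In form: ax ay az tx ty tz claw; .... A call has 1 to 8 rows; each row shifts and turns the commanded pose from where the row before left it, along the tool's axes as they then stand; what a row does not reach is not made up. The controller multiplies each number of a shift by 0.6 m and each number of a turn by 60 degrees. A row lasts 1/8 s, in which the tool goes at most 62.5 mm and 10.7 degrees, less where a joint would pass 70% of its speed; a pose out of reach is approached as far as the arm can. A call with a number of a shift or a turn outside -1 to 1 is refused whole. A call with a gripper value outside its range is refused whole. The fingers move at their own pace and stop on an object; the grip force is fixed at half the most. Time passes only in rows, so rows that do not move let the fingers close. It gives the time, the measured TCP pose, the force, the opening and the grip force at its end, in the units of the state.
- bot.observe(): the state, without advancing time (a new reading comes with each control period).
- bot.grab_frame(name): name is "scene" or "side" or "wrist"; returns the picture (420x560x3 uint8, red, green, blue); there is no depth.
- bot.calibration(name): a dict with "mtx" (3x3 intrinsics, pixels), "distortion" ([k1, k2, p1, p2, k3] as OpenCV has them; the pictures are not rectified), "R" (3x3) and "t" (3): a world point X has camera coordinates R X + t; the wrist camera has in their place "tool_from_camera" (4x4, takes a point from camera to tool coordinates, whose origin is the TCP and whose axes are the flange's). Camera axes: x right, y down, z forward; pixel columns grow to the right and rows downward; lengths in m; the calibration is good to about 2 mm. A picture is of the moment at which its call begins: read the wrist's pose just before it. calibration takes no time and is no camera call.
- bot.finish_job(): hands the job in; it is judged then, once.
Trained networks look in the newest picture that a camera, given by its name, has taken for a name from the list of things; names that differ only in an ending like _2 or _b are one class to them, and where a whole thing is asked for, a point or a joint stands for the part that bears it (a point fixed in the world has none). Each returns a list of dicts, best first, with "confidence" (0 to 1); they miss things now and then, are a little off and sometimes report something else, mostly with a low value. They report only what shows in the picture. A call takes as long as a camera call.
- bot.recognise(camera, name): "centre" ([x, y, z] in m, in world coordinates, good to about 4 mm: the middle of the surface that is visible of it).
The state is a dict: "t": time; "qpos": joint angles; "joint_velocities": joint speeds; "joint_efforts": joint torques, N m; "position": TCP position; "tool_rot": TCP orientation; "contact_force": force on the tool from outside, world axes, zero at the start; "wrist_torque": the same for the moment, N m; "grip_width": finger opening in m; "grasp_force": force on a finger pad.
Only numpy, scipy, OpenCV 4.12 (cv2) and the standard library are available. Lean on these libraries where they do the work, as an engineer would, in place of code of your own. Each camera call takes 0.05 s, during which the arm holds its last target. There are 200 camera calls.

## Working session

There is one attempt and no reset: what is moved stays moved. The work goes in short steps, Python scripts to look and compute and a tool call to move; the robot and the scene stay as the last step left them, time stands still between calls to the robot, and variables do not carry over. Pictures are saved under pics/ and viewed, at most 10 in all, crops included, and the job is handed in when it is done.

Besides the shell and the picture viewer there is one more tool, called after "Call:" as name(argument=value, ...) on one line, values as JSON. send_rows: Moves the arm, as the interface text tells. Its arguments: {"type":"object","properties":{"targets":{"type":"string"}},"required":["targets"]}

```bash
mkdir -p pics; ls
python3 - <<'E'
from station import bot
import cv2
print(bot.observe())
for c in ("scene","side"):
    im=bot.grab_frame(c); cv2.imwrite(f"pics/{c}0.png",im[:,:,::-1])
    for n in ("switch_grip","tray_steel_grip","tray_steel_pocket","ball_steel_center","tray_ceramic_grip","ball_ceramic_center","rack","gauge","eraser","screwdriver_flat"):
        r=bot.recognise(c,n); print(c,n,[(list(round(float(v),3) for v in d["centre"]),round(d["confidence"],2)) for d in r[:2]])
E
```

```text
pics
{'t': 0.0, 'qpos': array([ 1.01793160e+00,  3.59501183e-01,  1.51143464e+00, -2.53910284e-05,
        1.27248464e+00, -1.15098566e-01]), 'joint_velocities': array([ 8.62552897e-04,  9.19993239e-04, -6.43491523e-05, -5.88367089e-04,
       -7.45308789e-04,  3.26858974e-04]), 'joint_efforts': array([ 1.61321394e-03, -5.27636039e+01, -2.78620684e+01, -1.58367220e-05,
        1.31630071e-02, -2.17718417e-05]), 'position': array([0.25400775, 0.54283512, 0.23045501]), 'tool_rot': array([-3.13977415e+00, -1.85818889e-04,  2.70383381e+00]), 'contact_force': array([-0.27442568, -0.30420538,  0.08612841]), 'wrist_torque': array([ 0.02250558, -0.03105474,  0.03716472]), 'grasp_force': 0.0, 'grip_width': 0.08570072889023717}
scene switch_grip [([0.446, -0.039, 0.071], 0.5)]
scene tray_steel_grip [([0.427, -0.356, 0.056], 0.73)]
scene tray_steel_pocket [([0.421, -0.36, 0.055], 0.84)]
scene ball_steel_center [([0.525, -0.347, 0.065], 0.47), ([0.446, -0.041, 0.07], 0.46)]
scene tray_ceramic_grip [([0.41, -0.256, 0.053], 0.96)]
scene ball_ceramic_center [([0.517, -0.248, 0.059], 0.59), ([0.407, -0.257, 0.05], 0.55)]
scene rack [([0.409, -0.26, 0.051], 0.69), ([0.428, -0.317, 0.022], 0.66)]
scene gauge [([0.613, 0.153, 0.067], 0.68), ([0.425, -0.317, 0.017], 0.18)]
scene eraser []
scene screwdriver_flat [([0.436, 0.183, 0.016], 0.75), ([0.426, -0.356, 0.053], 0.24)]
side switch_grip [([0.449, -0.033, 0.067], 0.73)]
side tray_steel_grip [([0.429, -0.348, 0.052], 0.49), ([0.628, 0.267, 0.089], 0.4)]
side tray_steel_pocket [([0.429, -0.345, 0.047], 0.76)]
side ball_steel_center [([0.535, -0.336, 0.057], 0.58)]
side tray_ceramic_grip []
side ball_ceramic_center [([0.526, -0.236, 0.062], 0.4)]
side rack [([0.407, -0.269, 0.007], 0.77)]
side gauge [([0.627, 0.266, 0.087], 0.96)]
side eraser [([0.518, 0.346, 0.015], 0.65)]
side screwdriver_flat [([0.518, 0.35, 0.015], 0.57), ([0.438, 0.206, 0.017], 0.56)]
```

View pics/scene0.png

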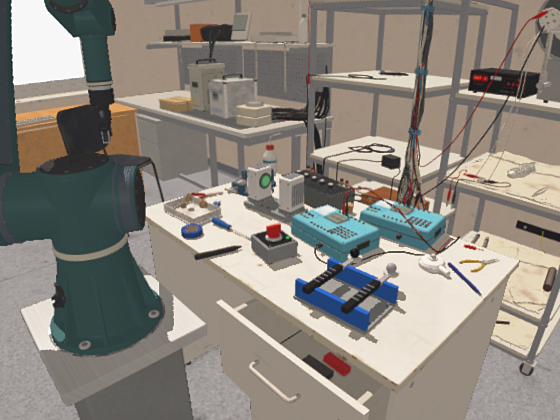

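View pics/side0.png

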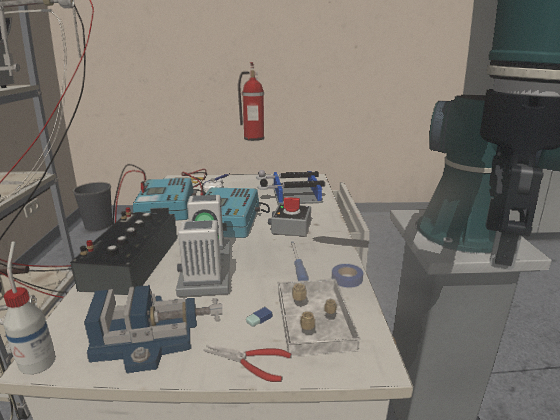

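The scene view shows the red switch at (273,235), the rack at (345,290) with the steel ball at (391,269) and the black ball at (355,254), and the gauge towers at (262,185) and (291,193). The networks agree with this. Next I go above the switch.

```bash
cat > h.py <<'E'
from station import bot
import numpy as np, cv2
from scipy.spatial.transform import Rotation as Ro
def pose():
    s=bot.observe(); return np.array(s["position"]),Ro.from_euler("xyz",s["tool_rot"])
def plan(p,yaw,n,start=None,ease=False):
    """n rows from current pose to TCP p, tool down with yaw; prints rows (turn then shift units)"""
    p0,R0=start or pose(); R1=Ro.from_euler("xyz",[np.pi,0,yaw])
    w=(R0.inv()*R1).as_rotvec(); f=np.linspace(0,1,n+1)
    if ease: f=10*f**3-15*f**4+6*f**5 if ease=="q" else (1-np.cos(np.pi*f))/2
    d=np.array(p)-p0
    print("deg",np.degrees(w).round(2),"mm",(d*1000).round(1))
    for a,b in zip(f[:-1],f[1:]):
        R=R0*Ro.from_rotvec(w*a)
        print(*np.r_[w*(b-a)/np.radians(60),R.inv().apply(d*(b-a))/.6].round(4))
def cam_pose(c):
    k=bot.calibration(c)
    if c!="wrist": return k,np.array(k["R"]),np.array(k["t"])
    p,R=pose(); T=np.eye(4);T[:3,:3]=R.as_matrix();T[:3,3]=p
    M=np.linalg.inv(T@np.array(k["tool_from_camera"])); return k,M[:3,:3],M[:3,3]
def ray(c,uv,z,cp=None):
    k,R,t=cp or cam_pose(c)
    n=cv2.undistortPoints(np.float64(uv).reshape(-1,1,2),np.array(k["mtx"]),np.array(k["distortion"]))[:,0]
    d=np.c_[n,np.ones(len(n))]@R; o=-R.T@t
    return o+d*((z-o[2])/d[:,2])[:,None]
def proj(c,X,cp=None):
    k,R,t=cp or cam_pose(c)
    return cv2.projectPoints(np.float64(X).reshape(-1,1,3),cv2.Rodrigues(R)[0],t,np.array(k["mtx"]),np.array(k["distortion"]))[0][:,0]
def snap(c,f):
    cp=cam_pose(c); im=bot.grab_frame(c); cv2.imwrite(f"pics/{f}.png",im[:,:,::-1]); return im,cp
def rec(c,n): print(c,n,[(np.round(d["centre"],3).tolist(),round(d["confidence"],2)) for d in bot.recognise(c,n)[:2]])
E
python3 - <<'E'
from h import *
print(np.round(bot.calibration("wrist")["tool_from_camera"],3))
plan([0.447,-0.036,0.26],np.pi/2,14)
E
```

```text
[[ 0.    -0.964 -0.264  0.066]
 [ 1.     0.    -0.001 -0.   ]
 [ 0.001 -0.264  0.964 -0.143]
 [ 0.     0.     0.     1.   ]]
deg [-0.    0.   64.91] mm [ 192.6 -579.4   28.7]
-0.0 0.0 0.0773 -0.05 -0.0527 -0.0034
-0.0 0.0 0.0773 -0.0541 -0.0485 -0.0034
-0.0 0.0 0.0773 -0.0579 -0.044 -0.0034
-0.0 0.0 0.0773 -0.0612 -0.0392 -0.0034
-0.0 0.0 0.0773 -0.0642 -0.0341 -0.0034
-0.0 0.0 0.0773 -0.0667 -0.0288 -0.0034
-0.0 0.0 0.0773 -0.0688 -0.0233 -0.0034
-0.0 0.0 0.0773 -0.0705 -0.0177 -0.0034
-0.0 0.0 0.0773 -0.0717 -0.0119 -0.0034
-0.0 0.0 0.0773 -0.0724 -0.0061 -0.0034
-0.0 0.0 0.0773 -0.0727 -0.0002 -0.0034
-0.0 0.0 0.0773 -0.0725 0.0057 -0.0034
-0.0 0.0 0.0773 -0.0718 0.0115 -0.0034
-0.0 0.0 0.0773 -0.0706 0.0173 -0.0034
```

Call:
send_rows(targets="0 0 0.077 -0.05 -0.053 -0.003 0; 0 0 0.077 -0.054 -0.048 -0.003 0; 0 0 0.077 -0.058 -0.044 -0.003 0; 0 0 0.077 -0.061 -0.039 -0.003 0; 0 0 0.077 -0.064 -0.034 -0.003 0; 0 0 0.077 -0.067 -0.029 -0.003 0; 0 0 0.077 -0.069 -0.023 -0.003 0; 0 0 0.077 -0.07 -0.018 -0.003 0")

```text
t: 2.1
position: [0.3651, 0.2116, 0.246]
tool_rot: [3.141, 0.0, 2.056]
contact_force: [1.0, -0.3, -0.1]
grip_width: 0.0854
grasp_force: 0.0
```

Call:
send_rows(targets="0 0 0.077 -0.072 -0.012 -0.003 0; 0 0 0.077 -0.072 -0.006 -0.003 0; 0 0 0.077 -0.073 0 -0.003 0; 0 0 0.077 -0.072 0.006 -0.003 0; 0 0 0.077 -0.072 0.012 -0.003 0; 0 0 0.077 -0.07 0.017 -0.003 0; 0 0 0 0 0 0 0; 0 0 0 0 0 0 0")

```text
t: 3.1
position: [0.4479, -0.0344, 0.2563]
tool_rot: [-3.141, -0.001, 1.575]
contact_force: [-0.1, 0.4, -0.4]
grip_width: 0.0854
grasp_force: 0.0
```

Run:
```python
from h import *
s=bot.observe(); print(s["t"],s["position"],s["tool_rot"])
im,cp=snap("wrist","w1")
rec("wrist","switch_grip")
hsv=cv2.cvtColor(im,cv2.COLOR_RGB2HSV)
m=((hsv[...,0]<8)|(hsv[...,0]>172))&(hsv[...,1]>150)&(hsv[...,2]>70)
n,l,st,c=cv2.connectedComponentsWithStats(m.astype(np.uint8))
for i in range(1,n):
    if st[i,4]>100: print(st[i],c[i])
print(proj("wrist",[[.447,-.036,.085]],cp))
```

```text
3.1 [ 0.4479364  -0.03436061  0.25634473] [-3.14085326e+00 -5.77416374e-04  1.57484005e+00]
wrist switch_grip [([0.451, -0.033, 0.086], 0.75)]
[263 173  39  28 737] [282.27137042 187.48303935]
[475 221  85  50 319] [512.0815047  239.32288401]
[[281.25166193 192.51685938]]
```

View pics/w1.png

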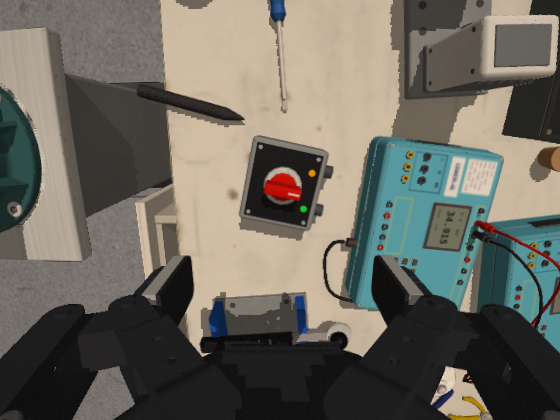

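The wrist view shows the box with the red bar at (282,187). Its white mark is at the right end, near (295,195), so switch x is about world +x, turned slightly negative. I'll zoom in to get the angle.

Run:
```python
from h import *
im=cv2.imread("pics/w1.png"); cp=cam_pose("wrist")
cv2.imwrite("pics/w1c.png",cv2.resize(im[125:240,230:345],(800,800)[:2] if 0 else (600,600),interpolation=cv2.INTER_CUBIC))
# predicted handle top outline
for yaw in (-.1,-.2,-.3):
    a=np.array([np.cos(yaw),np.sin(yaw)]);b=np.array([-a[1],a[0]]);c=np.array([.449,-.034])
    X=[np.r_[c+20e-3*i*a+6e-3*j*b,.085] for i,j in((1,1),(1,-1),(-1,-1),(-1,1))]
    print(yaw,((proj("wrist",X,cp)-[230,125])*600/115).round(0).tolist())
```

```text
-0.1 [[379.0, 327.0], [372.0, 384.0], [178.0, 364.0], [183.0, 306.0]]
-0.2 [[381.0, 337.0], [368.0, 393.0], [176.0, 354.0], [187.0, 297.0]]
-0.3 [[381.0, 347.0], [362.0, 402.0], [176.0, 344.0], [193.0, 288.0]]
```

View pics/w1c.png

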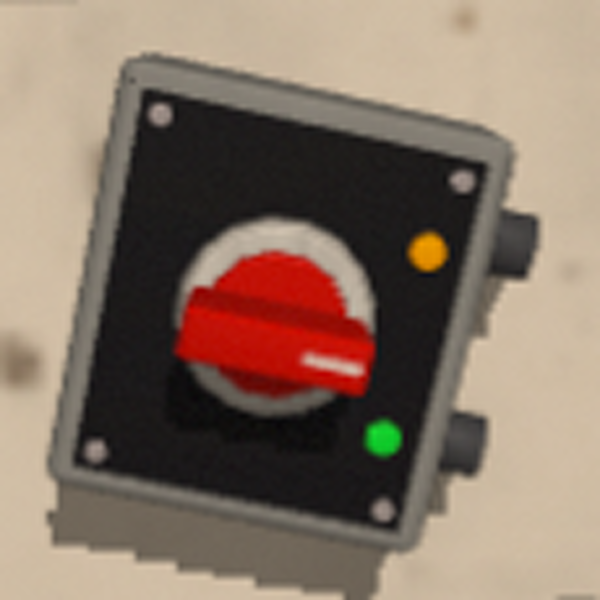

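The top face matches the prediction for centre (0.449,-0.034) and yaw -0.2. I'll use tool yaw 2.94, so that the clockwise twist stays in the middle of joint 6's range.

Run:
```python
from h import *
plan([0.449,-0.034,0.13],2.94,8)
plan([0.449,-0.034,0.062],2.94,1,start=(np.array([0.449,-0.034,0.13]),Ro.from_euler("xyz",[np.pi,0,2.94])))
```

```text
deg [-2.000e-02 -5.000e-02 -7.814e+01] mm [   1.3   -0.3 -126.4]
-0.0 -0.0001 -0.1628 -0.0001 0.0003 0.0263
-0.0 -0.0001 -0.1628 -0.0001 0.0003 0.0263
-0.0 -0.0001 -0.1628 -0.0002 0.0002 0.0263
-0.0 -0.0001 -0.1628 -0.0002 0.0002 0.0263
-0.0 -0.0001 -0.1628 -0.0002 0.0002 0.0263
-0.0 -0.0001 -0.1628 -0.0002 0.0001 0.0263
-0.0 -0.0001 -0.1628 -0.0003 0.0001 0.0263
-0.0 -0.0001 -0.1628 -0.0003 0.0 0.0263
deg [0. 0. 0.] mm [  0.   0. -68.]
0.0 0.0 0.0 0.0 -0.0 0.1133
```

Call:
send_rows(targets="0 0 -0.163 0 0 0.026 0; 0 0 -0.163 0 0 0.026 0; 0 0 -0.163 0 0 0.026 0; 0 0 -0.163 0 0 0.026 0; 0 0 -0.163 0 0 0.026 0; 0 0 -0.163 0 0 0.026 0; 0 0 -0.163 -0.001 0.001 0.026 0; 0 0 -0.163 -0.001 0.001 0.026 0")

```text
t: 4.2
position: [0.4497, -0.0329, 0.1314]
tool_rot: [3.142, -0.0, 2.948]
contact_force: [0.4, -0.7, -0.2]
grip_width: 0.0852
grasp_force: 0.0
```

Call:
send_rows(targets="0 0 0 0 0 0.03 0; 0 0 0 0 0 0.03 0; 0 0 0 0 0 0.03 0; 0 0 0 0 0 0.015 0; 0 0 0 0 0 0 0; 0 0 0 0 0 0 0")

```text
t: 4.95
position: [0.4504, -0.034, 0.0692]
tool_rot: [-3.141, 0.001, 2.941]
contact_force: [-0.1, -0.4, -0.6]
grip_width: 0.0856
grasp_force: 0.0
```

Run:
```python
from h import *
im,cp=snap("wrist","w2"); plan([0.449,-0.034,0.062],2.94,1)
```

```text
deg [-0.01  0.07  0.05] mm [-1.5  0.1 -7.3]
-0.0001 0.0011 0.0008 0.0025 -0.0003 0.0122
```

View pics/w2.png

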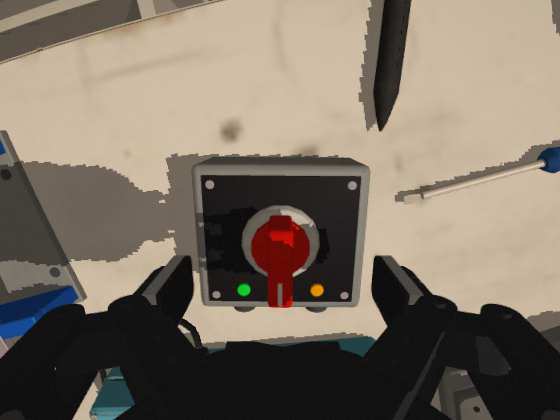

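The bar runs straight up the image at column 280, centred between the fingers. Lower by 6.5 mm and close.

Call:
send_rows(targets="0 0 0 0.002 0 0.011 0; 0 0 0 0 0 0 255; 0 0 0 0 0 0 255; 0 0 0 0 0 0 255; 0 0 0 0 0 0 255; 0 0 0 0 0 0 255; 0 0 0 0 0 0 255; 0 0 0 0 0 0 255")

```text
t: 6.0
position: [0.4488, -0.0347, 0.0624]
tool_rot: [-3.14, 0.0, 2.941]
contact_force: [-2.1, -4.7, 4.9]
grip_width: 0.0108
grasp_force: 60.1
```

Call:
send_rows(targets="0 0 0.13 0 0 0 255; 0 0 0.13 0 0 0 255; 0 0 0.13 0 0 0 255; 0 0 0.13 0 0 0 255; 0 0 0.13 0 0 0 255; 0 0 0.13 0 0 0 255; 0 0 0.13 0 0 0 255; 0 0 0.13 0 0 0 255")

```text
t: 7.0
position: [0.4483, -0.0353, 0.0624]
tool_rot: [-3.14, 0.002, 1.849]
contact_force: [-4.6, -7.3, 5.8]
grip_width: 0.0108
grasp_force: 61.3
```

Call:
send_rows(targets="0 0 0 0 0 0 255; 0 0 0 0 0 0 255")

```text
t: 7.25
position: [0.4483, -0.0353, 0.0624]
tool_rot: [-3.14, 0.002, 1.855]
contact_force: [-3.4, -7.9, 5.4]
grip_width: 0.0108
grasp_force: 60.8
```

Run:
```python
from h import *
s=bot.observe(); print(s["tool_rot"],s["wrist_torque"],s["contact_force"],s["grip_width"])
```

```text
[-3.13995786e+00  2.37708305e-03  1.85463256e+00] [-1.40402745  0.54191578  0.68332918] [-3.36496771 -7.86509028  5.41309195] 0.010831905862898275
```

The tool has turned 62.2° and the torque is 0.68 N m, against 0.14 for the spring, so the switch is at its stop. Release.

Call:
send_rows(targets="0 0 0 0 0 0 0; 0 0 0 0 0 0 0; 0 0 0 0 0 0 0; 0 0 0 0 0 0 0; 0 0 0 0 0 0 0; 0 0 0 0 0 -0.03 0; 0 0 0 0 0 -0.06 0; 0 0 0 0 0 -0.08 0")

```text
t: 8.25
position: [0.4477, -0.0336, 0.1644]
tool_rot: [-3.139, -0.001, 1.851]
contact_force: [0.9, -0.0, -0.6]
grip_width: 0.085
grasp_force: 0.0
```

Run:
```python
from h import *
im,cp=snap("wrist","w3"); print(bot.observe()["position"],bot.observe()["grip_width"])
plan([0.41,-0.32,0.3],.1,11)
```

```text
[ 0.45164643 -0.03439622  0.17027264] 0.08534119175478042
deg [  0.44  -0.17 100.36] mm [ -41.6 -285.6  129.7]
0.0007 -0.0003 0.1521 -0.0399 -0.0179 -0.0196
0.0007 -0.0003 0.1521 -0.0422 -0.0114 -0.0196
0.0007 -0.0003 0.1521 -0.0435 -0.0046 -0.0196
0.0007 -0.0003 0.1521 -0.0437 0.0024 -0.0196
0.0007 -0.0003 0.1521 -0.0428 0.0093 -0.0196
0.0007 -0.0003 0.1521 -0.0408 0.0159 -0.0196
0.0007 -0.0003 0.1521 -0.0377 0.0222 -0.0196
0.0007 -0.0003 0.1521 -0.0338 0.0279 -0.0196
0.0007 -0.0003 0.1521 -0.0289 0.0328 -0.0196
0.0007 -0.0003 0.1521 -0.0233 0.037 -0.0196
0.0007 -0.0003 0.1521 -0.0172 0.0402 -0.0196
```

View pics/w3.png

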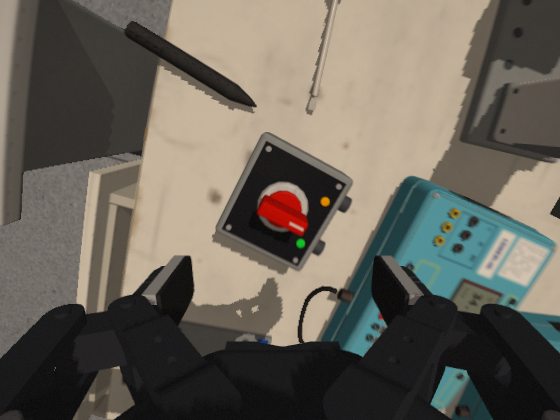

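The switch has sprung back: its mark points at the lamp side, parallel to the box edge. Now to the rack.

Call:
send_rows(targets="0 0 0.152 -0.04 -0.018 -0.02 0; 0 0 0.152 -0.042 -0.011 -0.02 0; 0 0 0.152 -0.044 -0.005 -0.02 0; 0 0 0.152 -0.044 0.002 -0.02 0; 0 0 0.152 -0.043 0.009 -0.02 0; 0 0 0.152 -0.041 0.016 -0.02 0; 0 0 0.152 -0.038 0.022 -0.02 0; 0 0 0.152 -0.034 0.028 -0.02 0")

```text
t: 9.3
position: [0.4179, -0.2433, 0.2603]
tool_rot: [-3.141, -0.0, 0.573]
contact_force: [0.4, 0.3, 0.2]
grip_width: 0.0852
grasp_force: 0.0
```

Call:
send_rows(targets="0 0 0.152 -0.029 0.033 -0.02 0; 0 0 0.152 -0.023 0.037 -0.02 0; 0 0 0.152 -0.017 0.04 -0.02 0; 0 0 0 0 0 0 0; 0 0 0 0 0 0 0; 0 0 0 0 0 0 0")

```text
t: 10.05
position: [0.4069, -0.3191, 0.2955]
tool_rot: [-3.14, 0.001, 0.102]
contact_force: [-0.5, -0.4, -0.2]
grip_width: 0.0854
grasp_force: 0.0
```

Run:
```python
from h import *
im,cp=snap("wrist","w4"); print(bot.observe()["position"],bot.observe()["tool_rot"])
for n in ("tray_steel_grip","tray_steel_pocket","ball_steel_center","ball_ceramic_center","tray_ceramic_grip","rack"): rec("wrist",n)
```

```text
[ 0.40698891 -0.3192804   0.29561378] [-3.14065848e+00  6.39375098e-04  1.02284771e-01]
wrist tray_steel_grip [([0.443, -0.349, 0.056], 0.74)]
wrist tray_steel_pocket [([0.445, -0.348, 0.055], 0.98)]
wrist ball_steel_center [([0.535, -0.345, 0.064], 0.7), ([0.522, -0.249, 0.066], 0.54)]
wrist ball_ceramic_center [([0.521, -0.245, 0.064], 0.71), ([0.443, -0.351, 0.056], 0.31)]
wrist tray_ceramic_grip [([0.522, -0.246, 0.069], 0.29), ([0.45, -0.039, 0.076], 0.25)]
wrist rack [([0.424, -0.303, 0.007], 0.95)]
```

View pics/w4.png

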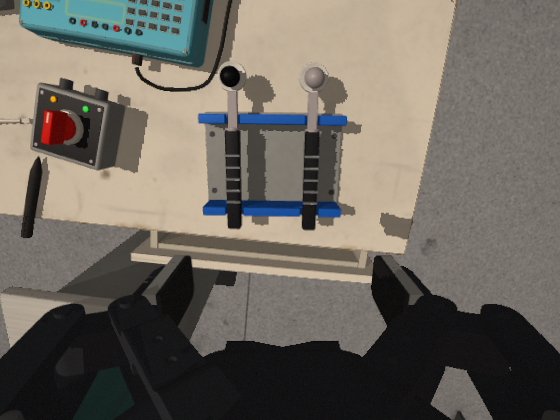

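The steel ball is at (314,76), and its handle runs from (312,132) to (309,229). The black ball at (231,76) is in the left place. I'll work out the grip point from these pixels.

Run:
```python
from h import *
cp=cam_pose("wrist")
b=ray("wrist",[[314,76],[231,76]],.058,cp); e=ray("wrist",[[312,132],[309.5,226]],.056,cp); ce=ray("wrist",[[232.5,132],[234,226]],.056,cp)
r=ray("wrist",[[199,118],[346,120],[204,208],[341,212]],.049,cp)
print(b.round(4),e.round(4),ce.round(4),r.round(4),sep="\n")
d=b[0]-e[1]; print("yaw",np.arctan2(d[1],d[0]), "len",np.linalg.norm(d[:2]),np.linalg.norm(e[0]-e[1]),"balls",np.linalg.norm(b[0]-b[1]))
d=r[1]-r[0];print(np.arctan2(d[0],-d[1]));d=r[3]-r[2];print(np.arctan2(d[0],-d[1]))
```

```text
[[ 0.5356 -0.3456  0.058 ]
 [ 0.5259 -0.2482  0.058 ]]
[[ 0.4711 -0.3514  0.056 ]
 [ 0.3497 -0.3635  0.056 ]]
[[ 0.4613 -0.2538  0.056 ]
 [ 0.3395 -0.2631  0.056 ]]
[[ 0.4742 -0.2099  0.049 ]
 [ 0.4901 -0.3925  0.049 ]
 [ 0.3583 -0.2204  0.049 ]
 [ 0.3713 -0.4041  0.049 ]]
yaw 0.09569565229513043 len 0.18681336117125547 0.12204815778947438 balls 0.09795186247911394
0.08686091094998699
0.07089199511621834
```

Run:
```python
from h import *
plan([.425,-.3557,.11],.092,5)
```

```text
deg [0.   0.01 0.51] mm [  17.8  -35.6 -186.1]
0.0 0.0 0.0017 0.0047 0.0124 0.062
0.0 0.0 0.0017 0.0047 0.0124 0.062
0.0 0.0 0.0017 0.0048 0.0124 0.062
0.0 0.0 0.0017 0.0048 0.0124 0.062
0.0 0.0 0.0017 0.0048 0.0124 0.062
```

Call:
send_rows(targets="0 0 0.002 0.005 0.012 0.062 0; 0 0 0.002 0.005 0.012 0.062 0; 0 0 0.002 0.005 0.012 0.062 0; 0 0 0.002 0.005 0.012 0.062 0; 0 0 0.001 0.004 0.013 0.062 0; 0 0 0 0 0 0 0; 0 0 0 0 0 0 0; 0 0 0 0 0 0 0")

```text
t: 11.4
position: [0.4258, -0.3561, 0.1119]
tool_rot: [3.139, -0.002, 0.091]
contact_force: [-0.0, -0.2, 0.4]
grip_width: 0.0855
grasp_force: 0.0
```

Run:
```python
from h import *
im,cp=snap("wrist","w5"); print(bot.observe()["position"],bot.observe()["tool_rot"])
for n in ("tray_steel_grip","ball_steel_center"): rec("wrist",n)
g=np.array([.410,-.357,.056]);a=np.array([np.cos(.092),np.sin(.092),0]);b=np.array([-a[1],a[0],0])
print(proj("wrist",[g+a*x+b*y for x in(0,.062) for y in (-.009,.009)],cp).round(), proj("wrist",[g+a*.125+[0,0,.002]],cp))
```

```text
[ 0.42570796 -0.35605368  0.11183149] [ 3.13921541e+00 -1.71563274e-03  9.12713020e-02]
wrist tray_steel_grip [([0.451, -0.354, 0.059], 0.75)]
wrist ball_steel_center [([0.533, -0.344, 0.069], 0.91)]
[[293. 248.]
 [267. 248.]
 [294. 160.]
 [266. 160.]] [[279.65213737  55.26318207]]
```

View pics/w5.png

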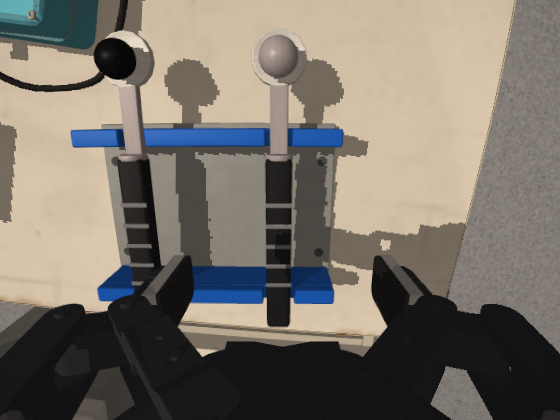

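The handle lies at columns 266–292 with its front end at row 158, all as predicted, and the ball sits in its cup at (279,57). Descend and grip.

Call:
send_rows(targets="0 0 0 0 0 0.03 0; 0 0 0 0 0 0.04 0; 0 0 0 0 0 0.04 0; 0 0 0 0 0 0.018 0; 0 0 0 0 0 0.01 0; 0 0 0 0 0 0 0; 0 0 0 0 0 0 0; 0 0 0 0 0 0 100")

```text
t: 12.55
position: [0.4253, -0.3558, 0.0279]
tool_rot: [3.141, -0.001, 0.091]
contact_force: [0.1, -0.4, -0.4]
grip_width: 0.0698
grasp_force: 0.0
```

Call:
send_rows(targets="0 0 0 0 0 0 150; 0 0 0 0 0 0 165; 0 0 0 0 0 0 180; 0 0 0 0 0 0 195; 0 0 0 0 0 0 210; 0 0 0 0 0 0 255; 0 0 0 0 0 0 255; 0 0 0 0 0 0 255")

```text
t: 13.55
position: [0.4248, -0.3551, 0.0274]
tool_rot: [-3.141, 0.0, 0.091]
contact_force: [-0.1, 3.4, 5.3]
grip_width: 0.0172
grasp_force: 58.8
```

Run:
```python
from h import *
s=bot.observe();print(s["position"],s["tool_rot"],s["contact_force"],s["grip_width"],s["wrist_torque"])
im,cp=snap("wrist","w6"); rec("wrist","ball_steel_center"); print(proj("wrist",[[.5345,-.3455,.058]],cp))
```

```text
[ 0.42480763 -0.35506625  0.0274397 ] [-3.14106814e+00  2.47234765e-04  9.08928997e-02] [-0.10888606  3.43200293  5.26861344] 0.017202828255352604 [ 0.5229703  0.0657448 -0.0750033]
wrist ball_steel_center [([0.524, -0.348, 0.066], 0.56)]
[[281.15872257  -4.88434287]]
```

Grip is firm: opening 17 mm, 59 N. Gentle straight lift.

Call:
send_rows(targets="0 0 0 0 0 -0.003 255; 0 0 0 0 0 -0.008 255; 0 0 0 0 0 -0.013 255; 0 0 0 0 0 -0.018 255; 0 0 0 0 0 -0.02 255; 0 0 0 0 0 -0.018 255; 0 0 0 0 0 -0.012 255; 0 0 0 0 0 -0.006 255")

```text
t: 14.65
position: [0.4251, -0.3556, 0.0868]
tool_rot: [3.141, -0.0, 0.091]
contact_force: [-0.1, 0.5, -4.0]
grip_width: 0.0171
grasp_force: 58.6
```

Run:
```python
from h import *
s=bot.observe();print(s["position"],s["tool_rot"],s["contact_force"],s["grip_width"],s["wrist_torque"])
im,cp=snap("side","s6"); im2,_=snap("scene","c6")
p=[.5345,-.3455,.122]
o=[]
for c,i in (("side",im),("scene",im2)):
    u=proj(c,[p])[0].astype(int); print(c,u); o.append(cv2.resize(i[max(0,u[1]-45):u[1]+45,max(0,u[0]-45):u[0]+45],(400,400),interpolation=cv2.INTER_CUBIC)); rec(c,"ball_steel_center"); rec(c,"gauge")
cv2.imwrite("pics/b6.png",np.hstack(o)[:,:,::-1])
```

```text
[ 0.42509671 -0.35561595  0.08678105] [ 3.14089986e+00 -3.88843109e-04  9.10597979e-02] [-0.10138376  0.48736462 -4.00273139] 0.017123958375504258 [-0.01544422  0.1029126  -0.0099448 ]
side [259 153]
side ball_steel_center [([0.536, -0.339, 0.119], 0.63)]
side gauge [([0.63, 0.265, 0.088], 0.69)]
scene [395 242]
scene ball_steel_center []
scene gauge []
```

View pics/b6.png

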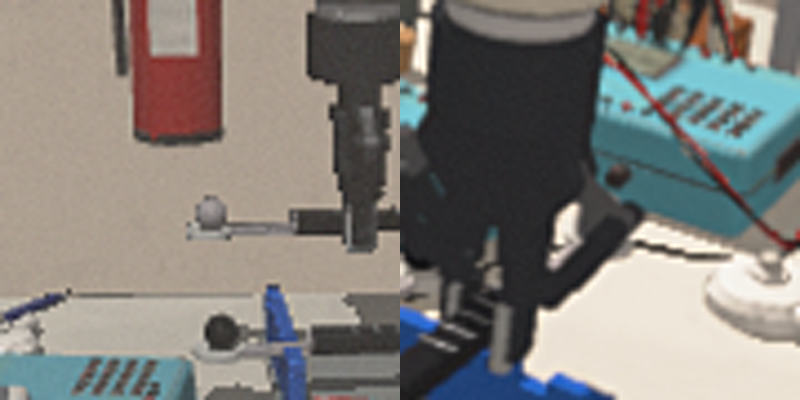

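Side view crop: the tray has lifted out level with the ball seated at (210,212). Next I locate the gauge from the green windows in the first pictures.

Run:
```python
from h import *
for c,(u0,v0,u1,v1) in (("scene",(240,160,315,220)),("side",(170,190,245,250))):
    im=cv2.imread(f"pics/{c}0.png"); hsv=cv2.cvtColor(im,cv2.COLOR_BGR2HSV)
    m=((hsv[...,0]>40)&(hsv[...,0]<80)&(hsv[...,1]>90)).astype(np.uint8); mm=np.zeros_like(m); mm[v0:v1,u0:u1]=m[v0:v1,u0:u1]
    n,l,st,ce=cv2.connectedComponentsWithStats(mm)
    for i in range(1,n):
        if st[i,4]>8: print(c,st[i],ce[i].round(1),ray(c,[ce[i]],.095).round(4))
# predicted window outline bbox, for beam at g and yaw 0
for g in ([.62,.2],[.63,.2],[.62,.21]):
  th=np.linspace(0,2*np.pi,60)
  for c,s in (("scene",1),("side",-1)):
    P=proj(c,np.c_[g[0]+.021*np.cos(th),np.full(60,g[1]+.042*s),.095+.021*np.sin(th)]); print(g,c,P.min(0).round(1),P.max(0).round(1),P.mean(0).round(1))
```

```text
scene [261 174   9  14  65] [264.8 180.6] [[0.6333 0.2148 0.095 ]]
side [195 213  19   8  51] [203.7 215.7] [[0.646  0.1033 0.095 ]]
[0.62, 0.2] scene [251.5 173.3] [261.3 185.5] [256.5 179.4]
[0.62, 0.2] side [201.8 216.6] [221.9 234.9] [211.7 225.8]
[0.63, 0.2] scene [253.9 172.6] [263.5 184.8] [258.8 178.7]
[0.63, 0.2] side [197.1 216.7] [217.1 234.9] [206.9 225.8]
[0.62, 0.21] scene [249.6 172.6] [259.3 184.8] [254.6 178.7]
[0.62, 0.21] side [201.  218.5] [221.3 237. ] [211.  227.8]
```

Run:
```python
from h import *
p,R=pose()
plan([p[0],p[1],.35],.091,16,ease=1)
plan([.525,.175,.35],.08,32,start=(np.array([p[0],p[1],.35]),Ro.from_euler("xyz",[np.pi,0,.091])),ease=1)
```

```text
deg [-0.03  0.03  0.  ] mm [  0.    0.  264.3]
-0.0 0.0 0.0 -0.0 -0.0 -0.0042
-0.0 0.0 0.0 -0.0 -0.0 -0.0125
-0.0 0.0 0.0 -0.0 -0.0 -0.0204
-0.0 0.0 0.0 -0.0 -0.0 -0.0274
-0.0 0.0 0.0 -0.0 -0.0 -0.0334
-0.0001 0.0 0.0 -0.0 -0.0 -0.0381
-0.0001 0.0001 0.0 -0.0 -0.0 -0.0413
-0.0001 0.0001 0.0 -0.0 -0.0 -0.043
-0.0001 0.0001 0.0 -0.0 -0.0 -0.043
-0.0001 0.0001 0.0 -0.0 -0.0 -0.0413
-0.0001 0.0 0.0 -0.0 -0.0 -0.0381
-0.0 0.0 0.0 -0.0 -0.0 -0.0334
-0.0 0.0 0.0 -0.0 -0.0 -0.0274
-0.0 0.0 0.0 -0.0 -0.0 -0.0204
-0.0 0.0 0.0 -0.0 -0.0 -0.0125
-0.0 0.0 0.0 -0.0 -0.0 -0.0042
deg [ 0.   -0.    0.63] mm [100.3 530.2   0. ]
0.0 -0.0 0.0 0.0006 -0.0021 -0.0
0.0 -0.0 0.0001 0.0018 -0.0062 -0.0
0.0 -0.0 0.0001 0.0029 -0.0103 -0.0
0.0 -0.0 0.0002 0.0041 -0.0143 -0.0
0.0 -0.0 0.0002 0.0052 -0.0181 -0.0
0.0 -0.0 0.0003 0.0062 -0.0218 -0.0
0.0 -0.0 0.0003 0.0072 -0.0253 -0.0
0.0 -0.0 0.0003 0.0081 -0.0285 -0.0
0.0 -0.0 0.0004 0.0089 -0.0315 -0.0
0.0 -0.0 0.0004 0.0097 -0.0341 -0.0
0.0 -0.0 0.0004 0.0103 -0.0364 -0.0
0.0 -0.0 0.0005 0.0108 -0.0384 -0.0
0.0 -0.0 0.0005 0.0113 -0.04 -0.0
0.0 -0.0 0.0005 0.0116 -0.0412 -0.0
0.0 -0.0 0.0005 0.0118 -0.042 -0.0
0.0 -0.0 0.0005 0.0119 -0.0424 -0.0
0.0 -0.0 0.0005 0.0119 -0.0424 -0.0
0.0 -0.0 0.0005 0.0117 -0.042 -0.0
0.0 -0.0 0.0005 0.0115 -0.0412 -0.0
0.0 -0.0 0.0005 0.0111 -0.04 -0.0
0.0 -0.0 0.0005 0.0107 -0.0384 -0.0
0.0 -0.0 0.0004 0.0101 -0.0365 -0.0
0.0 -0.0 0.0004 0.0094 -0.0342 -0.0
0.0 -0.0 0.0004 0.0087 -0.0315 -0.0
0.0 -0.0 0.0003 0.0079 -0.0286 -0.0
0.0 -0.0 0.0003 0.007 -0.0253 -0.0
0.0 -0.0 0.0003 0.006 -0.0219 -0.0
0.0 -0.0 0.0002 0.005 -0.0182 -0.0
0.0 -0.0 0.0002 0.0039 -0.0143 -0.0
0.0 -0.0 0.0001 0.0028 -0.0103 -0.0
0.0 -0.0 0.0001 0.0017 -0.0062 -0.0
0.0 -0.0 0.0 0.0006 -0.0021 -0.0
```

Call:
send_rows(targets="0 0 0 0 0 -0.004 255; 0 0 0 0 0 -0.012 255; 0 0 0 0 0 -0.02 255; 0 0 0 0 0 -0.027 255; 0 0 0 0 0 -0.033 255; 0 0 0 0 0 -0.038 255; 0 0 0 0 0 -0.041 255; 0 0 0 0 0 -0.043 255")

```text
t: 15.95
position: [0.4249, -0.3554, 0.2189]
tool_rot: [3.141, -0.001, 0.091]
contact_force: [0.7, -0.4, -3.5]
grip_width: 0.017
grasp_force: 58.6
```

Call:
send_rows(targets="0 0 0 0 0 -0.043 255; 0 0 0 0 0 -0.041 255; 0 0 0 0 0 -0.038 255; 0 0 0 0 0 -0.033 255; 0 0 0 0 0 -0.027 255; 0 0 0 0 0 -0.02 255; 0 0 0 0 0 -0.012 255; 0 0 0 0 0 -0.004 255")

```text
t: 16.95
position: [0.4249, -0.3554, 0.3479]
tool_rot: [-3.142, 0.0, 0.091]
contact_force: [0.5, 0.4, -2.8]
grip_width: 0.017
grasp_force: 58.6
```

Call:
send_rows(targets="0 0 0 0.001 -0.002 0 255; 0 0 0 0.002 -0.006 0 255; 0 0 0 0.003 -0.01 0 255; 0 0 0 0.004 -0.014 0 255; 0 0 0 0.005 -0.018 0 255; 0 0 0 0.006 -0.022 0 255; 0 0 0 0.007 -0.025 0 255; 0 0 0 0.008 -0.028 0 255")

```text
t: 17.95
position: [0.4398, -0.2775, 0.3478]
tool_rot: [3.142, -0.0, 0.091]
contact_force: [-0.0, -0.7, -2.6]
grip_width: 0.017
grasp_force: 58.6
```

Call:
send_rows(targets="0 0 0 0.009 -0.032 0 255; 0 0 0 0.01 -0.034 0 255; 0 0 0.001 0.01 -0.036 0 255; 0 0 0.001 0.011 -0.038 0 255; 0 0 0.001 0.011 -0.04 0 255; 0 0 0.001 0.012 -0.041 0 255; 0 0 0.001 0.012 -0.042 0 255; 0 0 0.001 0.012 -0.042 0 255")

```text
t: 18.95
position: [0.4753, -0.0901, 0.3478]
tool_rot: [-3.142, -0.0, 0.085]
contact_force: [0.5, -0.0, -2.3]
grip_width: 0.0171
grasp_force: 58.6
```

Call:
send_rows(targets="0 0 0.001 0.012 -0.042 0 255; 0 0 0.001 0.012 -0.042 0 255; 0 0 0.001 0.012 -0.041 0 255; 0 0 0.001 0.011 -0.04 0 255; 0 0 0.001 0.011 -0.038 0 255; 0 0 0 0.01 -0.036 0 255; 0 0 0 0.01 -0.034 0 255; 0 0 0 0.009 -0.032 0 255")

```text
t: 19.95
position: [0.5121, 0.0965, 0.3477]
tool_rot: [-3.141, 0.0, 0.08]
contact_force: [0.1, 0.9, -2.8]
grip_width: 0.0173
grasp_force: 58.6
```

Call:
send_rows(targets="0 0 0 0.008 -0.028 0 255; 0 0 0 0.007 -0.025 0 255; 0 0 0 0.006 -0.022 0 255; 0 0 0 0.005 -0.018 0 255; 0 0 0 0.004 -0.014 0 255; 0 0 0 0.003 -0.01 0 255; 0 0 0 0.002 -0.006 0 255; 0 0 0 0.001 -0.002 0 255")

```text
t: 20.95
position: [0.5281, 0.1713, 0.3477]
tool_rot: [3.141, 0.0, 0.079]
contact_force: [-0.1, -0.1, -3.0]
grip_width: 0.0174
grasp_force: 58.6
```

Run:
```python
from h import *
s=bot.observe();print(s["t"],s["position"],s["tool_rot"],s["contact_force"],s["grip_width"],s["wrist_torque"])
im,cp=snap("wrist","w7"); rec("wrist","gauge"); rec("wrist","ball_steel_center")
side,_=snap("side","s7"); rec("side","ball_steel_center"); rec("side","gauge"); sc,_=snap("scene","c7")
a=s["position"]; b=[a[0]+.11,a[1]+.009,a[2]+.029]
u=proj("side",[b])[0].astype(int);v=proj("scene",[b])[0].astype(int);print(u,v)
o=np.zeros((600,800,3),np.uint8)
o[:420,:560]=im
def cr(i,u,h=40): return cv2.resize(i[u[1]-h:u[1]+h,u[0]-h:u[0]+h],(240,240),interpolation=cv2.INTER_CUBIC)
o[:240,560:]=cr(side,u); o[240:480,560:]=cr(sc,v)
# overlay predicted tower tops for beam (.635,.177), yaw .08
o=o.copy()
cv2.imwrite("pics/m7.png",o[:,:,::-1])
c,sn=np.cos(.08),np.sin(.08)
for x,y in ((-.035,.042),(-.035,.092),(-.035,-.042),(-.035,-.092),(.035,.042),(.035,-.042)):
    print(x,y,proj("wrist",[[.635+c*x-sn*y,.177+sn*x+c*y,.138]],cp).round(0))
```

```text
20.95 [0.52812159 0.17126263 0.34766979] [3.14133054e+00 1.25017488e-04 7.94547873e-02] [-0.05829695 -0.10263504 -2.98550506] 0.0174115397322927 [-0.03899178  0.0662586  -0.01542673]
wrist gauge [([0.636, 0.144, 0.139], 0.57)]
wrist ball_steel_center [([0.633, 0.178, 0.382], 0.67)]
side ball_steel_center [([0.63, 0.268, 0.088], 0.51), ([0.636, 0.19, 0.38], 0.44)]
side gauge [([0.628, 0.267, 0.088], 0.67)]
[190  88] [272  94]
-0.035 0.042 [[247. 122.]]
-0.035 0.092 [[203. 122.]]
-0.035 -0.042 [[321. 122.]]
-0.035 -0.092 [[365. 122.]]
0.035 0.042 [[245.  55.]]
0.035 -0.042 [[323.  55.]]
```

View pics/m7.png

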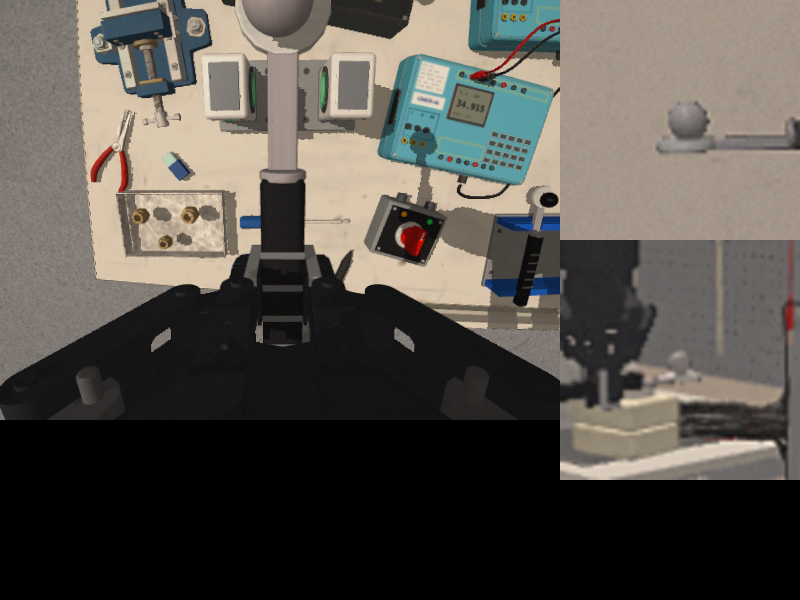

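The wrist view shows both tower tops, left around (203–248, 53–120) and right around (329–376, 53–118). The green windows are at (252,92) and (324,90), and the gap centre is near column 288.5. The ball is seated in the cup and the side crop shows the tray level. I'll refine this numerically.

Run:
```python
from h import *
from scipy.optimize import least_squares
im=cv2.imread("pics/w7.png"); cp=cam_pose("wrist"); hsv=cv2.cvtColor(im,cv2.COLOR_BGR2HSV)
g=((hsv[...,0]>40)&(hsv[...,0]<85)&(hsv[...,1]>90)).astype(np.uint8); g[:,:235]=0;g[:,345:]=0;g[130:]=0;g[:50]=0
n,l,st,ce=cv2.connectedComponentsWithStats(g)
for i in range(1,n):
    if st[i,4]>15: print("green",st[i],ce[i].round(1),ray("wrist",[ce[i]],.095,cp).round(4))
# tops: print brightness profiles
for v in (62,87,112): 
    print(v,"L",im[v,196:262].mean(1).astype(int).tolist()); print(v,"R",im[v,316:384].mean(1).astype(int).tolist())
for u in (225,353): print(u,im[45:135,u].mean(1).astype(int).tolist())
```

```text
green [321  71   5  37 136] [322.8  89.3] [[0.6438 0.1291 0.095 ]]
green [251  73   4  35 100] [252.8  89.6] [[0.6365 0.2153 0.095 ]]
62 L [191, 191, 191, 193, 191, 194, 207, 215, 219, 220, 219, 219, 195, 162, 158, 156, 162, 161, 161, 159, 158, 157, 156, 155, 151, 133, 134, 133, 133, 133, 133, 133, 133, 133, 133, 130, 131, 130, 131, 130, 134, 119, 174, 208, 208, 205, 188, 163, 140, 118, 98, 92, 93, 131, 140, 138, 140, 137, 136, 136, 137, 139, 138, 138, 138, 137]
62 R [129, 129, 129, 128, 129, 128, 127, 128, 128, 130, 142, 151, 153, 152, 153, 179, 204, 207, 208, 210, 209, 209, 196, 146, 115, 116, 115, 114, 115, 114, 115, 113, 113, 114, 114, 114, 115, 114, 114, 113, 113, 114, 113, 114, 114, 113, 114, 113, 113, 114, 114, 113, 117, 148, 200, 202, 198, 176, 150, 147, 178, 194, 194, 194, 195, 195, 195, 193]
87 L [191, 191, 191, 192, 193, 193, 195, 207, 213, 216, 218, 217, 205, 148, 128, 128, 127, 128, 126, 126, 127, 126, 127, 126, 124, 125, 124, 125, 125, 124, 124, 124, 124, 123, 123, 122, 123, 122, 122, 121, 121, 122, 90, 192, 205, 205, 202, 180, 155, 133, 110, 91, 62, 38, 36, 40, 73, 74,
[... 1236 characters left out ...]
, 126, 125, 125, 125, 124, 126, 124, 123, 124, 124, 124, 124, 123, 124, 123, 124, 124, 124, 124, 123, 123, 122, 123, 124, 124, 123, 129, 171, 210, 210, 210, 208, 196, 175, 158, 130, 99, 76, 66, 117, 137, 137, 136, 136, 137, 137, 133, 112, 151, 190, 197, 198]
353 [192, 191, 190, 190, 189, 189, 188, 153, 189, 192, 198, 206, 206, 206, 207, 190, 137, 114, 114, 111, 112, 112, 112, 112, 113, 114, 112, 113, 112, 112, 112, 112, 113, 113, 112, 114, 113, 113, 113, 112, 112, 112, 112, 112, 114, 113, 113, 112, 112, 112, 112, 112, 111, 112, 112, 112, 112, 112, 111, 112, 113, 111, 111, 116, 150, 202, 202, 202, 200, 189, 173, 157, 132, 99, 86, 74, 69, 69, 69, 69, 69, 68, 69, 67, 64, 93, 103, 102, 116, 176]
```

Windows and tower tops agree: beam at (0.639, 0.172), yaw 0.083. The TCP target is (0.529, 0.163, 0.0645). I go down in two stages and check before entering the gap.

Call:
send_rows(targets="0 0 -0.001 0 0.001 0.002 255; 0 0 -0.001 0 0.002 0.006 255; 0 0 -0.001 0 0.003 0.01 255; 0 0 0 0 0.003 0.014 255; 0 0 0 0 0.003 0.017 255; 0 0 0 0 0.002 0.02 255; 0 0 0 0 0 0.023 255; 0 0 0 0 0 0.026 255")

```text
t: 22.3
position: [0.5287, 0.1629, 0.2758]
tool_rot: [3.142, 0.0, 0.083]
contact_force: [-0.4, 0.1, -4.0]
grip_width: 0.0171
grasp_force: 58.6
```

Call:
send_rows(targets="0 0 0 0 0 0.026 255; 0 0 0 0 0 0.023 255; 0 0 0 0 0 0.02 255; 0 0 0 0 0 0.017 255; 0 0 0 0 0 0.014 255; 0 0 0 0 0 0.01 255; 0 0 0 0 0 0.006 255; 0 0 0 0 0 0.002 255")

```text
t: 23.3
position: [0.5288, 0.1629, 0.2061]
tool_rot: [3.142, -0.0, 0.083]
contact_force: [0.3, 0.0, -3.0]
grip_width: 0.0168
grasp_force: 58.6
```

Run:
```python
from h import *
s=bot.observe();print(s["t"],s["position"],s["tool_rot"],s["contact_force"],s["wrist_torque"])
plan([.529,.163,.0645],.083,1)
im,cp=snap("wrist","w8"); hsv=cv2.cvtColor(im,cv2.COLOR_RGB2HSV)
g=((hsv[...,0]>40)&(hsv[...,0]<85)&(hsv[...,1]>90)).astype(np.uint8);g[200:]=0
n,l,st,ce=cv2.connectedComponentsWithStats(g)
for i in range(1,n):
    if st[i,4]>25: print("green",st[i],ce[i].round(1),ray("wrist",[ce[i]],.095,cp).round(4))
for c in("side","scene"):
    snap(c,c+"8"); rec(c,"ball_steel_center")
```

```text
23.3 [0.52882876 0.16290639 0.20605164] [ 3.14155095e+00 -6.53377178e-05  8.26481509e-02] [ 0.2831285   0.04236102 -2.99983316] [-0.03386142  0.03234396  0.06106886]
deg [ 0.   -0.   -0.02] mm [ 2.000e-01  1.000e-01 -1.416e+02]
0.0 -0.0001 -0.0003 0.0003 -0.0001 0.2359
green [331  39  11  58 461] [335.9  67.2] [[0.6447 0.1296 0.095 ]]
green [220  40  11  58 459] [225.4  68.3] [[0.6367 0.2157 0.095 ]]
side ball_steel_center [([0.638, 0.179, 0.238], 0.68)]
scene ball_steel_center [([0.507, 0.157, 0.225], 0.47)]
```

The windows are symmetric about column 280.6 and their midpoint is (0.6405, 0.1727). Lower into the gap.

Call:
send_rows(targets="0 0 0 0 0 0.002 255; 0 0 0 0.001 0 0.007 255; 0 0 0 0.001 0 0.011 255; 0 0 0 0 0 0.015 255; 0 0 0 0 0 0.018 255; 0 0 0 0 0 0.02 255; 0 0 0 0 0 0.022 255; 0 0 0 0 0 0.023 255")

```text
t: 24.55
position: [0.5299, 0.1629, 0.1343]
tool_rot: [3.141, 0.0, 0.083]
contact_force: [0.4, 0.3, -3.1]
grip_width: 0.017
grasp_force: 58.6
```

Call:
send_rows(targets="0 0 0 0 0 0.023 255; 0 0 0 0 0 0.022 255; 0 0 0 0 0 0.02 255; 0 0 0 0 0 0.018 255; 0 0 0 0 0 0.015 255; 0 0 0 0 0 0.011 255; 0 0 0 0 0 0.007 255; 0 0 0 0 0 0.002 255")

```text
t: 25.55
position: [0.53, 0.163, 0.0644]
tool_rot: [3.141, 0.0, 0.083]
contact_force: [1.1, -0.6, -3.4]
grip_width: 0.0169
grasp_force: 58.6
```

Call:
send_rows(targets="0 0 0 0 0 0 255; 0 0 0 0 0 0 255; 0 0 0 0 0 0 255; 0 0 0 0 0 0 255; 0 0 0 0 0 0 255; 0 0 0 0 0 0 255; 0 0 0 0 0 0 255; 0 0 0 0 0 0 255")

```text
t: 26.55
position: [0.53, 0.163, 0.0645]
tool_rot: [3.142, 0.0, 0.083]
contact_force: [0.7, -0.9, -3.8]
grip_width: 0.0167
grasp_force: 58.6
```

Run:
```python
from h import *
s=bot.observe();print(s["t"],s["position"],s["tool_rot"],s["contact_force"],s["wrist_torque"])
for c in("side","scene"):
    im,_=snap(c,c+"9"); rec(c,"ball_steel_center")
    b=proj(c,[[.640,.172,.095]])[0]; print(c,b)
    a=cv2.imread(f"pics/{c}8.png")[:,:,::-1]
    u,v=b.astype(int); d=np.abs(im.astype(int)-a)[v-14:v+15,u-20:u+21].sum(2)
    print("\n".join("".join("#" if x>60 else "." for x in r) for r in d), u-20,v-14)
```

```text
26.55 [0.52995989 0.16297454 0.06448147] [3.14150013e+00 4.96518014e-05 8.26634890e-02] [ 0.71998587 -0.93887759 -3.77347868] [0.00435763 0.04060856 0.01761026]
side ball_steel_center []
side [201.22818195 228.76935574]
.........................................
.........................................
.........................................
.........................................
.........................................
.........................................
.........................................
.........................................
.........................................
.........................................
.........................................
.........................................
.........................................
.........................................
.........................................
.........................................
.........................................
.........................................
.........................................
......................................#..
......................................#.
[... 960 characters left out ...]
.##.................
######.#####.....####.##.................
######.#####.....########................
######.####.......#######................
###########......########................
##########......####.###.................
#########.......#########................
#########.......###.######...............
#########....#############...............
#########.#####..########................
############...###.##....................
##########..####.........................
#############............................
##########...............................
#########................................
######...................................
#####.................................... 254 169
```

The scene camera shows the ball and cup at about (274–275,183), against a predicted (275,183.4). The tower hides it from the side camera. I'll confirm the ball is still seated from the wrist frame, then hand in.

Run:
```python
from h import *
im,_=snap("wrist","w9"); rec("wrist","ball_steel_center")
for f in ("w7","w8","w9"):
    g=cv2.cvtColor(cv2.imread(f"pics/{f}.png"),cv2.COLOR_BGR2GRAY)
    for v in (4,20,32): print(f,v,g[v,230:340:5].tolist())
```

```text
wrist ball_steel_center [([0.633, 0.169, 0.102], 0.81), ([0.446, 0.172, 0.008], 0.51)]
w7 4 [38, 156, 184, 126, 136, 136, 135, 137, 131, 128, 118, 115, 107, 97, 85, 74, 68, 108, 105, 107, 106, 37]
w7 20 [198, 199, 198, 178, 98, 109, 108, 112, 105, 104, 95, 89, 83, 74, 66, 66, 104, 102, 104, 104, 41, 40]
w7 32 [199, 200, 202, 199, 180, 181, 165, 73, 76, 69, 69, 66, 65, 100, 105, 104, 104, 103, 103, 197, 195, 195]
w8 4 [208, 191, 194, 131, 143, 143, 143, 144, 138, 135, 126, 121, 115, 105, 89, 79, 71, 114, 113, 113, 130, 202]
w8 20 [206, 207, 208, 188, 97, 113, 113, 116, 112, 109, 101, 94, 88, 79, 72, 69, 109, 110, 110, 110, 202, 203]
w8 32 [146, 147, 148, 209, 190, 192, 195, 76, 80, 75, 74, 68, 69, 107, 112, 112, 110, 110, 109, 138, 136, 136]
w9 4 [75, 94, 118, 135, 146, 147, 147, 146, 140, 139, 129, 125, 117, 107, 91, 79, 74, 117, 117, 115, 101, 139]
w9 20 [77, 75, 212, 195, 101, 115, 118, 119, 115, 110, 103, 96, 84, 81, 71, 69, 111, 112, 112, 113, 139, 138]
w9 32 [76, 75, 75, 168, 195, 196, 198, 79, 82, 76, 74, 70, 71, 108, 114, 114, 114, 111, 113, 72, 139, 140]
```

```bash
python3 -c "
from station import bot
print(bot.finish_job())"
```

```text
the job is handed in; nothing more can be done
None
```

The job is handed in: I twisted the switch to its stop and it sprang back, and the arm is holding the level steel-ball tray with the ball at the measuring point, within about 2 mm by my measurements; no verdict was returned.

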